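# Balance the vial mixer, key its knurled cover and hold it on touch-start

## Robot

A 6-joint arm with a two-finger parallel gripper is mounted at the origin on the work surface. World frame = base frame: x ahead of the robot, y to its left, z up, the work surface at z = 0. Lengths are in m, angles in degrees, forces in N, time in s.
With the tool pointing down it reaches from about 0.4 to 0.825 m from the base axis. Payload 7 kg.
Tool frame: the origin (TCP) lies at the very end of the fingers, on their centre line; the grasp point (between the pads) lies 19 mm behind it (r.grasp_offset is the z of the grasp point in the tool frame, in m); z points along the fingers, y is the direction in which the jaws open and shut (so a half turn about z gives the same grasp; the last joint's range is limited). The gripper opens to 88 mm and grips with 3 to 60 N. Pads are 19 mm wide; open, the fingers measure 130 mm over their backs; the gripper's body (78 mm by 193 mm) begins 47 mm behind the grasp point.
Start: joints at [-54.597, 20.546, 0.682, 0, -70.136, -16.507], TCP at [0.219, -0.639, 0.227] pointing down, gripper open.
Joint ranges: [-176.03, 176.03], [-82.01, 121.73], [-58.28, 71.71], [-173.87, 95.51], [-174.79, -0.11], [-173.66, 173.66]. Speed limits (degrees/s): [136.94, 136.94, 172.46, 180, 180, 180].

## Interface

Orientations are given as [roll, pitch, yaw] about the fixed x, y, z axes, in that order (R = Rz(yaw) Ry(pitch) Rx(roll)).
In Python, from plant import r, capture, calibration, order gives the robot as it stands.
- The arm moves only by the tool servo_tool, never from a script. Its arguments are lists of equal length, an entry for each row: "grip": the closure, from -1 (fully open) to 1 (shut), so that 0 is half open; "translation": the shift along the tool's x, y, z in m, a list of three; "turn": the turn about the tool's z in rad. A call has 1 to 10 rows; each row is the pose to reach, as a shift and turn from the pose commanded when the call began, along the tool's axes at that moment; what a row does not reach only later rows make up. A row lasts 1/12 s, in which the tool goes at most 41.7 mm and 7.16 degrees, less where a joint would pass 70% of its speed; a pose out of reach is approached as far as the arm can. A call with a gripper value outside its range is refused whole. The fingers move at their own pace and stop on an object; "newtons" is the grip in N (left out, the last holds). Time passes only in rows, so rows that repeat a pose let the fingers close. It gives the time, the measured TCP pose, the force and the opening at its end, in the units of the state.
- r.get_state(): the state, without advancing time (a new reading comes with each control period).
- capture(name): name is "scene" or "top" or "wrist"; returns (picture, depth): 400x640x3 uint8, blue, green, red; 400x640 float32, m along the optical axis (not along the pixel's ray), 0 where there is no reading.
- calibration(name): a dict with "fx", "fy", "cx", "cy" (pixels), "dist_coeffs" ([k1, k2, p1, p2, k3] as OpenCV has them; the pictures are not rectified), "view" (4x4, takes a point from world to camera coordinates). Camera axes: x right, y up, looking along -z (the intrinsics and any distortion apply to the point x, -y, -z); pixel columns grow to the right and rows downward; lengths in m; the calibration is good to about 2 mm. A picture is of the moment at which its call begins: read the wrist's pose just before it. calibration takes no time and is no camera call; for the wrist camera it gives the pose at the moment of the call.
- order.close_job(): hands the job in, once; it reports no verdict.
The state is a dict: "time_s": time; "joints": joint angles; "qd": joint speeds; "joint_torque": joint torques, N m; "tcp_pos": TCP position; "eef_rot": TCP orientation; "contact_force": force on the tool from outside, world axes, zero at the start; "moment": the same for the moment, N m; "gripper_width": finger opening in m.
Only numpy, scipy, OpenCV 4.12 (cv2) and the standard library are available. Lean on these libraries where they do the work, as an engineer would, in place of code of your own. Each camera call takes 0.05 s, during which the arm holds its last target.

## Task

Balance and start the vial mixer: put a yellow-capped balance vial from the rack into each of the two empty pockets of its block, leaving the blue-capped samples in place and the third balance vial in the rack, then set the knurled cover on the centre spigot and turn it until its hidden keyways drop over the cross pin and it sits flat on the column. Touch-start runs only while it is pressed: push the cover and block down together on the spring, all the way, and finish still gripping the knurled hub and holding it down. Do not disturb the beaker, the jar or the brush.

Things in the scene. Friction and masses are not known exactly. Their poses are not given: they have to be found in the camera images.
- pocket0 (a point): centre of the floor of one of the four round pockets in the mixer's block, at (+29, +29) mm of seat in the block's axes; sinks with the block. 25 mm across, 24 mm deep, rim bevelled 2 mm. Two of the four are empty at the start, which ones varies: see where the samples stand. Fingers have most room across the line from pocket to column; a seated vial stands 34 mm out of the block
- pocket1 (a point): centre of the floor of one of the four round pockets in the mixer's block, at (+29, -29) mm of seat in the block's axes; sinks with the block. 25 mm across, 24 mm deep, rim bevelled 2 mm. Two of the four are empty at the start, which ones varies: see where the samples stand. Fingers have most room across the line from pocket to column; a seated vial stands 34 mm out of the block
- pocket2 (a point): centre of the floor of one of the four round pockets in the mixer's block, at (-29, -29) mm of seat in the block's axes; sinks with the block. 25 mm across, 24 mm deep, rim bevelled 2 mm. Two of the four are empty at the start, which ones varies: see where the samples stand. Fingers have most room across the line from pocket to column; a seated vial stands 34 mm out of the block
- pocket3 (a point): centre of the floor of one of the four round pockets in the mixer's block, at (-29, +29) mm of seat in the block's axes; sinks with the block. 25 mm across, 24 mm deep, rim bevelled 2 mm. Two of the four are empty at the start, which ones varies: see where the samples stand. Fingers have most room across the line from pocket to column; a seated vial stands 34 mm out of the block
- sample0: amber glass vial with a blue screw cap: cylinder 22 mm in diameter and 58 mm tall, the cap is the top 12 mm, about 30 g; origin at the centre of its underside, z up. Already stands in a pocket of the mixer and stays there
- sample1: amber glass vial with a blue screw cap: cylinder 22 mm in diameter and 58 mm tall, the cap is the top 12 mm, about 30 g; origin at the centre of its underside, z up. Already stands in a pocket of the mixer and stays there
- balance0: amber glass vial with a yellow screw cap: cylinder 22 mm in diameter and 58 mm tall, the cap is the top 12 mm, about 30 g; origin at the centre of its underside, z up. Balance vial (a spare of fixed weight), stands at the start in the rack, 34 mm out of it
- balance1: amber glass vial with a yellow screw cap: cylinder 22 mm in diameter and 58 mm tall, the cap is the top 12 mm, about 30 g; origin at the centre of its underside, z up. Balance vial (a spare of fixed weight), stands at the start in the rack, 34 mm out of it
- balance2: amber glass vial with a yellow screw cap: cylinder 22 mm in diameter and 58 mm tall, the cap is the top 12 mm, about 30 g; origin at the centre of its underside, z up. Balance vial (a spare of fixed weight), stands at the start in the rack, 34 mm out of it
- rack: white fixed rack for the three balance vials, 56 x 166 x 34 mm (x, y, z of its own frame), origin under its centre; three pockets in a row along its y, 52 mm apart, 24 mm deep. Grip its vials across the row
- mixer: grey touch-start vial mixer, fixed to the bench: case 170 x 160 mm, 74 mm high, dark control strip on its -x side; origin under its centre. On top the aluminium block, 104 x 104 x 30 mm, its top face 112 mm above the bench, with the four pockets and in its middle the column
- seat (a point): centre of the flat top of the dark steel column in the middle of the block, where the cover's underside sits when home; 148.5 mm above the bench with the block up. The column is 28 mm in diameter and rises 36.5 mm from the block's top face. Axes are the block's; it sinks with the block
- spigot (a point): centre of the tip of the drive spigot on the column, 20 mm above seat: 16 mm in diameter, top 5 mm tapered. A 5 mm brass cross pin goes through it, each end standing 5.5 mm out, the pin's top 9 mm above seat. Which way the pin points differs each time and is not in this entry's axes (the block's). The spigot turns only if forced (0.4 N m)
- block (a joint): how far the mixer's block is pushed down on its start spring, m: 0 up, 0.006 fully down. About 3 N of push on top of the loaded block starts it moving, about 10 N holds it at the bottom stop
- cover: round retaining cover, 160 g, lying on the bench hub up: aluminium plate 104 mm across, 4 mm thick, with a knurled hub in the middle, 40 mm in diameter, its top 42 mm above the plate's underside. Origin at the centre of the underside, z up. Home, the plate clears the seated vials by 2.5 mm
- cover_hub (a point): point on the cover's axis 30 mm above its underside, the height to grip. Hidden inside, open only below: a blind bore 19 mm across for the spigot and two 7.5 mm keyways crossing at right angles; their direction bears no mark. Out of line the cover rides on the cross pin, 9 mm above seat; pressed lightly and turned, at most a quarter turn either way, it drops over the pin and down to seat
- beaker: bystander: empty glass beaker, 64 mm across, 85 mm tall, origin under its centre
- jar: bystander: amber jar with white lid, 60 mm across, 95 mm tall, origin under its centre
- brush: bystander: flat brush with wooden handle and grey bristles lying on the bench beyond the mixer, along y, about 200 mm long, 42 mm wide and 20 mm high, origin under its middle

How it is judged:
By the outcome, as a careful person would: the job done as asked, in the order asked, and still so for the second after the job is handed in, while the arm keeps its last pose, push and grip.
It also fails if it takes over 72 s, if anything falls off the work surface, if the arm or the gripper's body presses on something with over 40 N, if the wrist force passes 120 N, or if a joint passes its speed limit or range.

## Working session

There is one attempt and no reset: what is moved stays moved. The work goes in short steps, Python scripts to look and compute and a tool call to move; the robot and the scene stay as the last step left them, time stands still between calls to the robot, and variables do not carry over. Pictures are saved under pics/ and viewed, and the job is handed in when it is done.

Besides the shell and the picture viewer there is one more tool, called after "Emit:" by a JSON object that holds its "op" and its "data". servo_tool: Moves the arm, as the interface text tells. Its arguments: {"type":"object","properties":{"grip":{"type":"array","items":{"type":"number"}},"translation":{"type":"array","items":{"type":"array","items":{"type":"number"}}},"turn":{"type":"array","items":{"type":"number"}},"newtons":{"type":"number"}},"required":["grip","translation","turn"]}

```bash
ls; mkdir -p pics
python3 - <<'E'
from plant import r,capture,calibration,order
import cv2
print(r.get_state(), r.grasp_offset)
for n in("scene","top","wrist"):
    p,d=capture(n); cv2.imwrite(f"pics/{n}0.png",p); c=calibration(n); print(n,c)
E
```

```text
pics
{'time_s': 0.0, 'joints': array([-5.45963219e+01,  2.05913029e+01,  6.33101394e-01, -2.02314220e-02,
       -7.01359297e+01, -1.65063888e+01]), 'qd': array([ 0.06242369, -0.05427667, -0.08558158,  0.01225699, -0.09274798,
        0.09402322]), 'joint_torque': array([-9.04949720e-04, -5.82715881e+01,  2.93052399e+01,  6.99751943e+00,
        6.87812339e-03, -1.35793598e-04]), 'tcp_pos': array([ 0.21842022, -0.6381587 ,  0.22561873]), 'eef_rot': array([ 1.79904344e+02, -8.51241292e-03, -1.61109594e+02]), 'contact_force': array([ 0.77140459, -0.33215722, -0.89848979]), 'moment': array([0.02799436, 0.02019439, 0.01355303]), 'gripper_width': 0.08763524216334692} -0.0188
scene {'fx': 464.96883120397894, 'fy': 464.96883120397894, 'cx': 315.6176575233303, 'cy': 202.30287172332643, 'dist_coeffs': array([-0.13359207,  0.        ,  0.        ,  0.        ,  0.        ]), 'view': array([[ 0.2747254 ,  0.96141245, -0.01456197, -0.15775015],
       [-0.69991954,  0.21034145,  0.68254605,  0.34174069],
       [ 0.65927126, -0.17732054,  0.7306975 , -1.51465297],
       [ 0.        ,  0.       
[... 327 characters left out ...]
4,  0.05476976, -0.60230842],
       [-0.05488733,  0.00440041,  0.99848286, -1.37291904],
       [ 0.        ,  0.        ,  0.        ,  1.        ]])}
wrist {'fx': 341.0828336671102, 'fy': 341.0828336671102, 'cx': 314.8558153258038, 'cy': 204.54653400755558, 'dist_coeffs': array([-0.07416335,  0.        ,  0.        ,  0.        ,  0.        ]), 'view': array([[-3.23297301e-01,  9.46297157e-01,  7.38524826e-04,
         6.74039103e-01],
       [-9.14981880e-01, -3.12399305e-01, -2.55371953e-01,
         3.18850751e-02],
       [-2.41427039e-01, -8.32368001e-02,  9.66842604e-01,
        -3.89620360e-01],
       [ 0.00000000e+00,  0.00000000e+00,  0.00000000e+00,
         1.00000000e+00]])}
```

View pics/scene0.png

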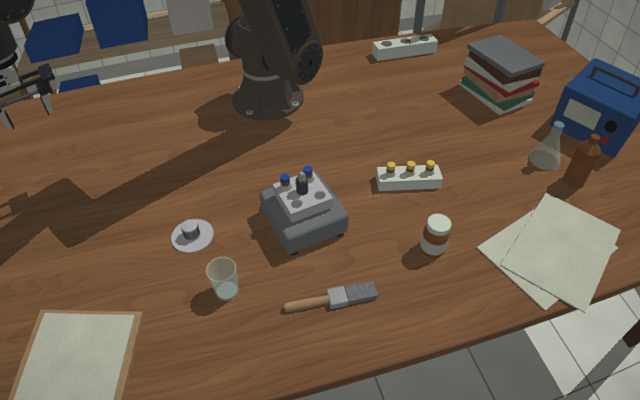

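View pics/top0.png

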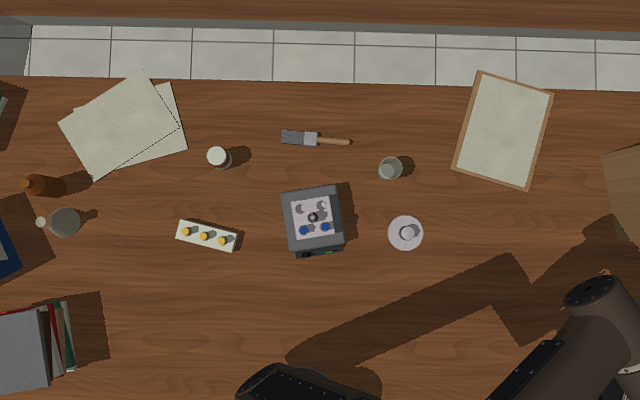

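View pics/wrist0.png

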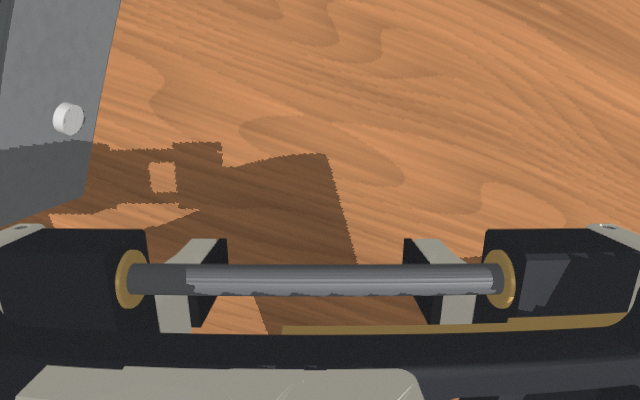

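```bash
cat > h.py <<'E'
import numpy as np,cv2
from plant import r,capture,calibration,order
def ray(c,uv):
    uv=np.asarray(uv,float).reshape(-1,1,2)
    K=np.array([[c['fx'],0,c['cx']],[0,c['fy'],c['cy']],[0,0,1]])
    u=cv2.undistortPoints(uv,K,np.asarray(c['dist_coeffs'])).reshape(-1,2)
    d=np.c_[u[:,0],-u[:,1],-np.ones(len(u))]
    V=c['view'];R=V[:3,:3];o=-R.T@V[:3,3]
    return o,d@R
def plane(c,uv,z):
    o,d=ray(c,uv); s=(z-o[2])/d[:,2]; return o+d*s[:,None]
def cloud(c,depth):
    v,u=np.mgrid[:depth.shape[0],:depth.shape[1]]
    o,d=ray(c,np.c_[u.ravel(),v.ravel()])
    return (o+d*depth.ravel()[:,None]).reshape(depth.shape+(3,))
def proj(c,P):
    P=np.asarray(P,float).reshape(-1,3);V=c['view'];q=P@V[:3,:3].T+V[:3,3]
    K=np.array([[c['fx'],0,c['cx']],[0,c['fy'],c['cy']],[0,0,1]])
    return cv2.projectPoints((q*[1,-1,-1]),np.zeros(3),np.zeros(3),K,np.asarray(c['dist_coeffs']))[0].reshape(-1,2)
def comps(mask,amin=8):
    n,l,s,ce=cv2.connectedComponentsWithStats(mask.astype(np.uint8))
    return [(ce[i],s[i],l==i) for i in range(1,n) if s[i][4]>=amin]
E
python3 - <<'E'
from h import *
p,d=capture("top");c=calibration("top")
X=cloud(c,d)
hsv=cv2.cvtColor(p,cv2.COLOR_BGR2HSV)
print(X[300,150],X[215,313],X[150,250])
roi=np.zeros(d.shape,bool);roi[120:280,160:440]=1
for nm,lo,hi,z in(("yel",(18,120,120),(32,255,255),.068),("blue",(105,120,60),(130,255,255),.146)):
    m=(cv2.inRange(hsv,lo,hi)>0)&roi
    for ce,s,l in comps(m):
        P=X[l];t=P[np.abs(P[:,2]-z)<.004]
        print(nm,ce,s[4],plane(c,ce,z)[0].round(4),len(t),t.mean(0).round(4) if len(t) else'')
for nm,zlo,zhi in(("jar",.09,.1),("beaker",.08,.09),("hub",.038,.046),("plate",.002,.008),("rack",.031,.037),("block",.108,.116),("case",.070,.078),("coltop",.145,.175)):
    m=(X[...,2]>zlo)&(X[...,2]<zhi)&roi&(d>0)
    for ce,s,l in comps(m,20):
        P=X[l];rc=cv2.minAreaRect(P[:,:2].astype(np.float32)*1000)
        print(nm,ce.round(1),s[4],P.mean(0).round(4),np.round(rc[0],1),np.round(rc[1],1),round(rc[2],1))
z=cv2.resize(p[150:270,160:440],None,fx=2.8,fy=2.8,interpolation=cv2.INTER_CUBIC);cv2.imwrite("pics/topz.png",z)
p,d=capture("scene");cv2.imwrite("pics/scz.png",cv2.resize(p[150:260,160:450],None,fx=2.7,fy=2.7,interpolation=cv2.INTER_CUBIC))
E
```

```text
[0.30111953 0.44000456 0.00523379] [ 0.55422799 -0.02479435  0.1673368 ] [0.7446875  0.16446762 0.00124212]
yel [184.60869565 231.        ] 46 [0.5036 0.3304 0.068 ] 36 [0.5028 0.331  0.0678]
yel [202.84090909 235.72727273] 44 [0.4917 0.2792 0.068 ] 32 [0.4916 0.2799 0.0682]
yel [221.  240.5] 44 [0.4798 0.2284 0.068 ] 40 [0.48   0.2284 0.0679]
blue [325.   226.25] 48 [ 0.526  -0.0569  0.146 ] 41 [ 0.5255 -0.0573  0.1457]
blue [303.22 229.84] 50 [ 5.153e-01 -2.000e-04  1.460e-01] 39 [ 0.515  -0.0015  0.1455]
jar [216.2 155.4] 271 [0.7132 0.2443 0.0948] [714.5 244.9] [50.7 50.3] 3.1
beaker [391.2 158.9] 31 [ 0.7165 -0.2379  0.0842] [ 715.2 -238.1] [50.5 15.1] 85.4
beaker [392.  173.4] 40 [ 0.6763 -0.2408  0.0842] [ 678.  -240.6] [31.1 60.6] 15.5
beaker [321.8 205.2] 53 [ 0.5834 -0.0485  0.0872] [584.  -49.1] [22.2 21.9] 1.8
beaker [300.8 208.9] 51 [0.572  0.0089 0.087 ] [571.7   8.2] [21.9 22. ] 1.6
hub [406.9 233. ] 124 [ 0.5121 -0.2927  0.0413] [ 511.6 -293.3] [35.  38.6] 17.8
plate [171.7 138.7] 572 [0.7722 0.3954 0.0049] [773.8 389.3] [110.3  83. ] 2.2
plate [230.  125.9] 24 [0.814
[... 2336 characters left out ...]
.3923 0.2295 0.0037] [392.7 229.4] [20.  17.6] 66.1
plate [389.6 273.6] 20 [ 0.393  -0.2514  0.0034] [ 392.7 -249.4] [25.  11.7] 64.7
rack [206.2 235.9] 672 [0.4905 0.2774 0.0339] [490.7 279.3] [167.5  56.5] 77.0
rack [304.3 251.6] 27 [ 0.4526 -0.0029  0.0341] [452.3  -2.4] [ 8.  46.7] 10.9
block [312.4 217.5] 987 [ 0.5487 -0.0235  0.1117] [548.8 -24.4] [103.8 103.7] 10.7
case [312.7 218.3] 1596 [ 0.5474 -0.0246  0.0736] [548.7 -24.5] [168.2 158.5] 10.2
coltop [312.9 217.1] 87 [ 0.549  -0.0246  0.1553] [549.4 -24.9] [25.9 25.9] 46.0
coltop [325.7 227. ] 26 [ 0.5242 -0.0587  0.1471] [526.2 -59.2] [18.7 15.2] 64.8
coltop [304.2 230.1] 32 [ 0.5147 -0.0028  0.1472] [514.9  -2.3] [18.5 18.4] 46.6
```

View pics/topz.png

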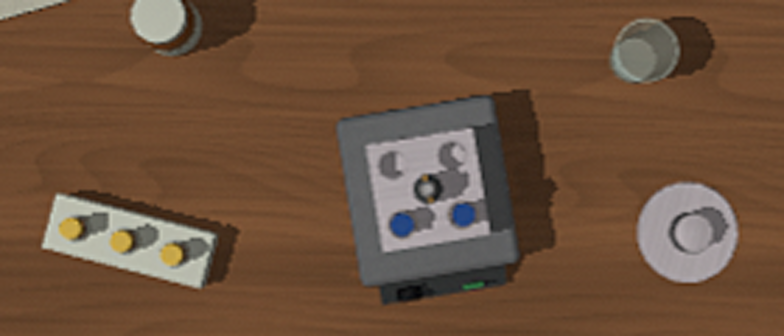

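View pics/scz.png

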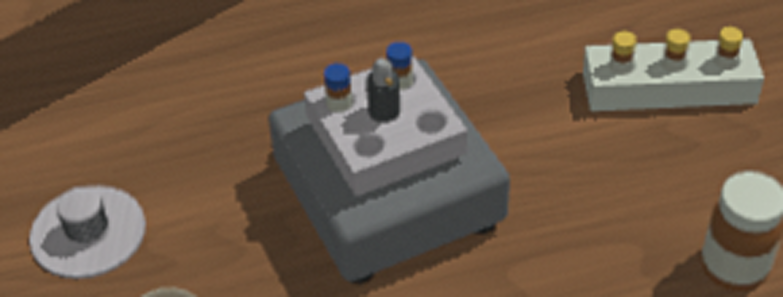

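```bash
cat > mv.py <<'E'
import sys
from math import *
# x0 y0 z0 psi0  then targets x y z psi ...
a=list(map(float,sys.argv[1:]));x,y,z,p=a[:4];q=radians(p)
for i in range(4,len(a),4):
    X,Y,Z,P=a[i:i+4];dx,dy=X-x,Y-y
    t=[round(dx*cos(q)+dy*sin(q),4),round(dx*sin(q)-dy*cos(q),4),round(z-Z,4)];n=sqrt(sum(v*v for v in t))
    print(t,"turn",round(-radians(P-p),4),"rows",round(max(n/.0417,abs(P-p)/7.16),1))
E
python3 mv.py .219 -.639 .227 -161.1 .44 -.30 .25 -130; python3 mv.py .44 -.30 .25 -130 .49 -.1 .25 -115 .477 .10 .25 -102.8
```

```text
[-0.3189, 0.2491, -0.023] turn -0.5428 rows 9.7
[-0.1853, 0.0903, 0.0] turn -0.2618 rows 4.9
[-0.3302, 0.2288, 0.0] turn -0.4747 rows 9.6
```

Emit:
{"op": "servo_tool", "data": {"grip": [-1,-1,-1,-1,-1,-1,-1,-1,-1,-1], "translation": [[-0.319,0.249,-0.023],[-0.319,0.249,-0.023],[-0.319,0.249,-0.023],[-0.319,0.249,-0.023],[-0.319,0.249,-0.023],[-0.319,0.249,-0.023],[-0.319,0.249,-0.023],[-0.319,0.249,-0.023],[-0.319,0.249,-0.023],[-0.319,0.249,-0.023]], "turn": [-0.543,-0.543,-0.543,-0.543,-0.543,-0.543,-0.543,-0.543,-0.543,-0.543]}}

```text
time_s: 1.08
tcp_pos: [0.441, -0.2972, 0.2501]
eef_rot: [-180.0, 0.0, -129.9]
contact_force: [-0.5, -0.3, 0.4]
gripper_width: 0.0877
```

Emit:
{"op": "servo_tool", "data": {"grip": [-1,-1,-1,-1,-1,-1,-1,-1,-1,-1], "translation": [[-0.042,0.02,0],[-0.084,0.04,0],[-0.125,0.06,0],[-0.185,0.09,0],[-0.185,0.09,0],[-0.33,0.229,0],[-0.33,0.229,0],[-0.33,0.229,0],[-0.33,0.229,0],[-0.33,0.229,0]], "turn": [-0.1,-0.2,-0.26,-0.26,-0.26,-0.475,-0.475,-0.475,-0.475,-0.475]}}

```text
time_s: 1.92
tcp_pos: [0.4758, 0.1028, 0.2499]
eef_rot: [-180.0, 0.0, -102.7]
contact_force: [1.4, -0.5, 0.5]
gripper_width: 0.0876
```

```bash
python3 mv.py .477 .1 .25 -102.8 .480 .2284 .16 -102.8; python3 mv.py .480 .2284 .16 -102.8 .480 .2284 .039 -102.8
```

```text
[-0.1259, 0.0255, 0.09] turn -0.0 rows 3.8
[-0.0, 0.0, 0.121] turn -0.0 rows 2.9
```

Emit:
{"op": "servo_tool", "data": {"grip": [-1,-1,-1,-1,-1,-1], "translation": [[-0.126,0.0255,0.09],[-0.126,0.0255,0.09],[-0.126,0.0255,0.09],[-0.126,0.0255,0.09],[-0.126,0.0255,0.09],[-0.126,0.0255,0.09]], "turn": [0,0,0,0,0,0]}}

```text
time_s: 2.42
tcp_pos: [0.4786, 0.2296, 0.1581]
eef_rot: [179.9, -0.2, -102.7]
contact_force: [1.4, -0.6, 0.5]
gripper_width: 0.0873
```

```bash
cat > wy.py <<'E'
from h import *
import sys
s=r.get_state();c=calibration("wrist");p,d=capture("wrist");cv2.imwrite(f"pics/{sys.argv[1]}.png",p)
print(s['tcp_pos'].round(4),s['eef_rot'].round(2),s['contact_force'].round(1),s['gripper_width'])
X=cloud(c,d);hsv=cv2.cvtColor(p,cv2.COLOR_BGR2HSV)
m=cv2.inRange(hsv,(18,110,90),(34,255,255))>0
for ce,st,l in comps(m,60):
    P=X[l];zt=np.percentile(P[:,2],95);t=l&(np.abs(X[...,2]-zt)<.003)
    q=cv2.minEnclosingCircle(X[t][:,:2].astype(np.float32)*1000)
    print(ce.round(0),st[4],'zt',zt.round(4),X[t].mean(0).round(4),np.round(q[0],1),round(q[1],1))
E
python3 wy.py w1
```

```text
[0.4786 0.2296 0.1581] [ 1.7991e+02 -1.5000e-01 -1.0265e+02] [ 1.4 -0.6  0.5] 0.08732260203044358
[313. 205.] 666 zt 0.0693 [0.4789 0.2279 0.0682] [478.9 228.3] 10.8
[127. 279.] 890 zt 0.2455 [0.5176 0.1919 0.2442] [517.8 191.9] 6.1
[503. 279.] 892 zt 0.2457 [0.4262 0.2124 0.2444] [426.2 212.4] 6.1
[313. 259.] 247 zt 0.0691 [0.4893 0.2715 0.0681] [489.7 273.6] 9.1
[451. 325.] 3739 zt 0.2534 [0.4434 0.2144 0.252 ] [440.4 215.1] 40.8
```

View pics/w1.png

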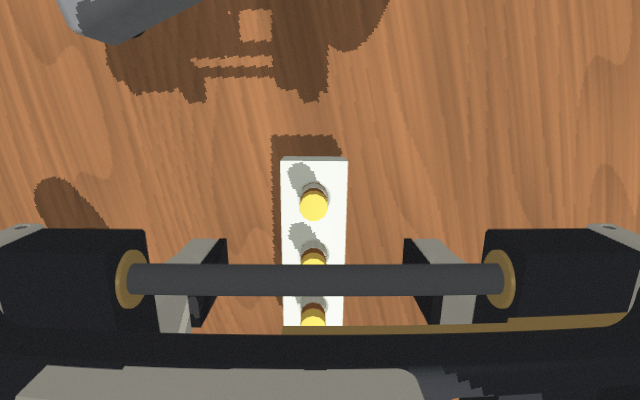

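Emit:
{"op": "servo_tool", "data": {"grip": [-1,-1,-1,-1,1,1,1,1,1,1], "translation": [[0,0,0.04],[0,0,0.08],[0,0,0.118],[0,0,0.118],[0,0,0.118],[0,0,0.118],[0,0,0.118],[0,0,0.118],[0,0,0.118],[0,0,0.118]], "turn": [0,0,0,0,0,0,0,0,0,0], "newtons": 20}}

```text
time_s: 3.3
tcp_pos: [0.4799, 0.2293, 0.0429]
eef_rot: [-179.9, 0.1, -102.8]
contact_force: [0.2, -0.8, -0.1]
gripper_width: 0.0534
```

Emit:
{"op": "servo_tool", "data": {"grip": [1,1,1,1,1,1,1], "translation": [[0,0,0],[0,0,0],[0,0,0],[0,0,0],[0,0,0],[0,0,0],[0,0,0]], "turn": [0,0,0,0,0,0,0]}}

```text
time_s: 3.88
tcp_pos: [0.4793, 0.2288, 0.0415]
eef_rot: [180.0, -0.0, -102.8]
contact_force: [1.3, 0.3, -0.2]
gripper_width: 0.0213
```

```bash
python3 mv.py .480 .2284 .042 -102.8 .480 .2284 .17 -102.8 .572 .0093 .19 -124.6; python3 mv.py .572 .0093 .19 -124.6 .572 .0093 .122 -124.6
```

```text
[-0.0, 0.0, -0.128] turn -0.0 rows 3.1
[0.1933, -0.1383, -0.148] turn 0.3805 rows 6.7
[-0.0, 0.0, 0.068] turn -0.0 rows 1.6
```

Emit:
{"op": "servo_tool", "data": {"grip": [1,1,1,1,1,1,1,1,1,1], "translation": [[0,0,-0.035],[0,0,-0.07],[0,0,-0.11],[0,0,-0.148],[0.193,-0.138,-0.148],[0.193,-0.138,-0.148],[0.193,-0.138,-0.148],[0.193,-0.138,-0.148],[0.193,-0.138,-0.148],[0.193,-0.138,-0.148]], "turn": [0,0,0,0,0.06,0.12,0.18,0.24,0.3,0.3805]}}

```text
time_s: 4.72
tcp_pos: [0.5718, 0.0072, 0.1895]
eef_rot: [-180.0, -0.0, -124.8]
contact_force: [0.9, 1.4, -1.2]
gripper_width: 0.0213
```

Emit:
{"op": "servo_tool", "data": {"grip": [1,1,1], "translation": [[0,0,0],[0,0,0],[0,0,0]], "turn": [0,0,0]}}

```text
time_s: 4.97
tcp_pos: [0.571, 0.0099, 0.1892]
eef_rot: [180.0, -0.0, -124.6]
contact_force: [-0.4, 0.8, -0.4]
gripper_width: 0.0215
```

```bash
cat > chk.py <<'E'
from h import *
import sys
n=sys.argv[1]
s=r.get_state();print(s['time_s'],s['tcp_pos'].round(4),s['eef_rot'].round(2),s['contact_force'].round(1),round(s['gripper_width'],4))
c=calibration("wrist");p,d=capture("wrist");cv2.imwrite(f"pics/{n}w.png",p)
p,d=capture("scene");c=calibration("scene")
cv2.imwrite(f"pics/{n}s.png",cv2.resize(p[130:250,220:380],None,fx=4.5,fy=4.5,interpolation=cv2.INTER_CUBIC))
E
python3 chk.py a
```

```text
4.9667 [0.571  0.0099 0.1892] [ 1.7997e+02 -2.0000e-02 -1.2459e+02] [-0.4  0.8 -0.4] 0.0215
```

View pics/aw.png

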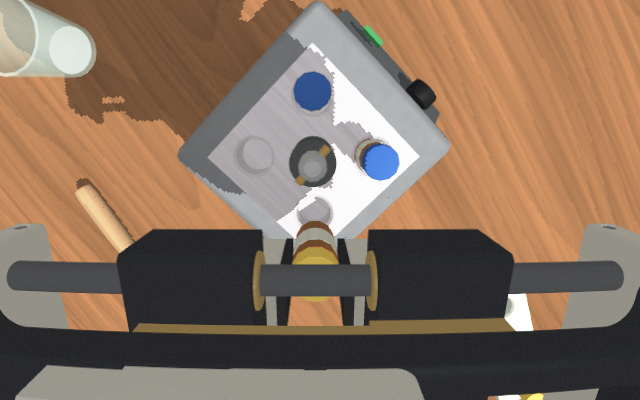

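View pics/as.png

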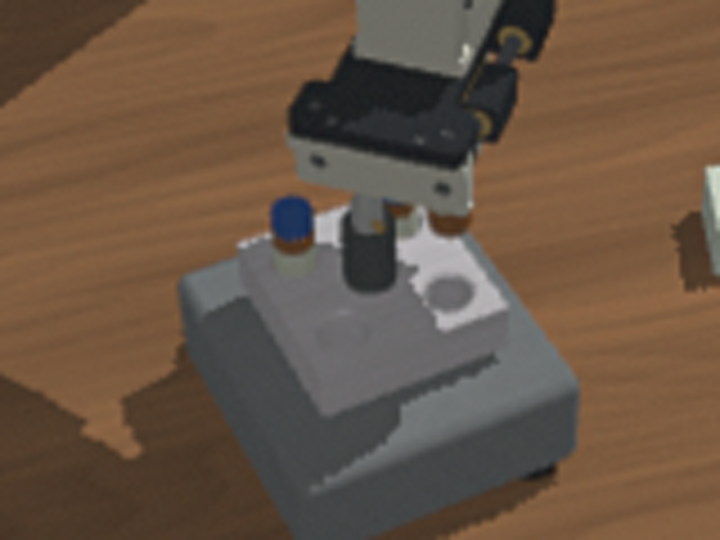

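Run:
```python
from h import *
c=calibration("wrist");p,d=capture("wrist");X=cloud(c,d)
hsv=cv2.cvtColor(p,cv2.COLOR_BGR2HSV)
m=cv2.inRange(hsv,(100,120,60),(130,255,255))>0
for ce,st,l in comps(m,300):
    t=l&(abs(X[...,2]-.146)<.003); q=cv2.minEnclosingCircle(X[t][:,:2].astype(np.float32)*1000)
    print(ce,X[t].mean(0).round(4),np.round(q[0],1),round(q[1],1))
# spigot top, column top, block
roi=np.zeros(d.shape,bool);roi[0:240,170:460]=1
for n,a,b in(("spig",.166,.172),("col",.146,.151),("block",.108,.115)):
    m=roi&(X[...,2]>a)&(X[...,2]<b)
    for ce,st,l in comps(m,150):
        q=cv2.minEnclosingCircle(X[l][:,:2].astype(np.float32)*1000);rc=cv2.minAreaRect(X[l][:,:2].astype(np.float32)*1000)
        print(n,ce.round(0),st[4],X[l].mean(0).round(4),np.round(q[0],1),round(q[1],1),rc)
m=cv2.inRange(hsv,(10,100,60),(24,255,255))>0;m[:120]=0;m[190:]=0;m[:,:285]=0;m[:,345:]=0
ys,xs=np.nonzero(m);P=X[m];print(len(P),P[:,2].min(),P[:,2].max())
for ce,st,l in comps(m,5):print(ce,st[4],X[l].mean(0).round(4))
cv2.imwrite("pics/spz.png",cv2.resize(p[100:240,240:400],None,fx=4.5,fy=4.5,interpolation=cv2.INTER_CUBIC))
```

```text
[311.35422343  89.33514986] [ 0.5251 -0.0582  0.1463] [525.1 -58.1] 10.6
[379.28793774 160.22859922] [ 0.5147 -0.0019  0.1462] [514.6  -1.7] 10.8
spig [311. 166.] 433 [ 0.5484 -0.0249  0.1682] [548.5 -24.9] 6.9 ((548.6256713867188, -24.870136260986328), (12.829277992248535, 12.602472305297852), 1.2591240406036377)
col [311.  90.] 779 [ 0.5253 -0.0581  0.1467] [525.3 -57.9] 10.7 ((525.3991088867188, -58.00743865966797), (20.973844528198242, 20.55023956298828), 32.092098236083984)
col [311. 159.] 961 [ 0.5478 -0.0258  0.1488] [548.4 -24.4] 14.1 ((548.2467651367188, -24.587575912475586), (27.294662475585938, 27.922040939331055), 13.023287773132324)
col [381. 161.] 657 [ 0.5143 -0.0015  0.1466] [514.6  -1.6] 10.9 ((514.3900146484375, -1.348886489868164), (20.236425399780273, 21.192659378051758), 74.11115264892578)
block [310. 145.] 15481 [ 0.5462 -0.0298  0.1123] [548.4 -24.4] 73.2 ((548.3560180664062, -24.28351593017578), (104.56828308105469, 104.46819305419922), 10.657095909118652)
153 0.14780936609479567 0.3480258963405452
[323.53846154 148.75824176] 91 [ 0.5379 -0.0277  0.1589]
[298.91935484 178.75806452] 62 [ 0.559  -0.0214  0.1572]
```

View pics/spz.png

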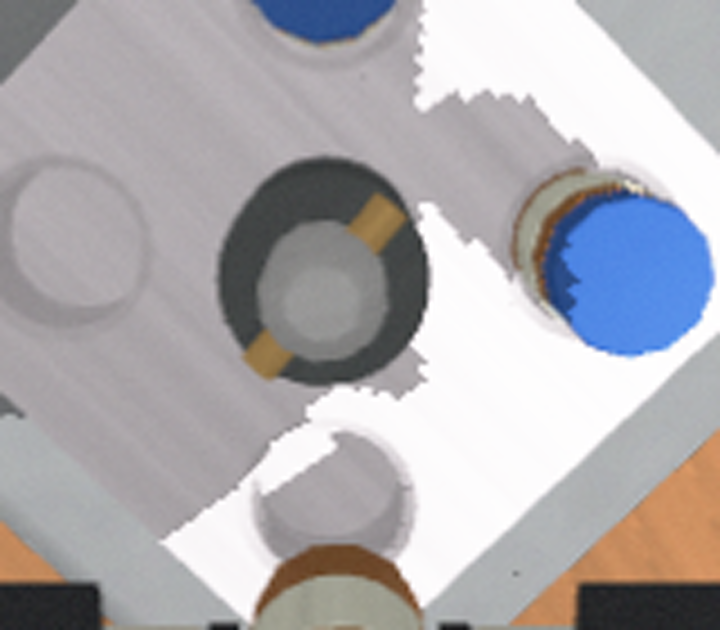

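Emit:
{"op": "servo_tool", "data": {"grip": [1,1,1,1,1,1,1], "translation": [[0,0,0.02],[0,0,0.037],[0,0,0.046],[0,0,0.055],[0,0,0.064],[0,0,0.0695],[0,0,0.0695]], "turn": [0,0,0,0,0,0,0]}}

```text
time_s: 5.7
tcp_pos: [0.5713, 0.0103, 0.1195]
eef_rot: [180.0, -0.0, -124.6]
contact_force: [-2.0, 0.8, 4.9]
gripper_width: 0.0217
```

Emit:
{"op": "servo_tool", "data": {"grip": [0,0,0,0,0,0,-0.2,-0.2], "translation": [[0,0,0],[0,0,0],[0,0,0],[0,0,0],[0,0,0],[0,0,-0.03],[0,0,-0.065],[0,0,-0.08]], "turn": [0,0,0,0,0,0,0,0]}}

```text
time_s: 6.37
tcp_pos: [0.5729, 0.0101, 0.2043]
eef_rot: [-179.8, 0.2, -124.5]
contact_force: [0.6, -0.4, 0.5]
gripper_width: 0.0507
```

```bash
python3 chk.py b; python3 mv.py .572 .0093 .2005 -124.6 .4911 .2795 .13 -102.8
```

```text
6.3667 [0.5729 0.0101 0.2043] [-1.7980e+02  1.5000e-01 -1.2454e+02] [ 0.6 -0.4  0.5] 0.0507
[-0.1765, 0.22, 0.0705] turn -0.3805 rows 7.0
```

View pics/bw.png

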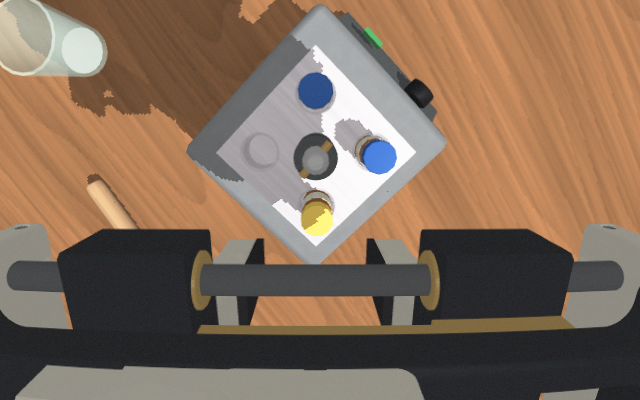

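View pics/bs.png

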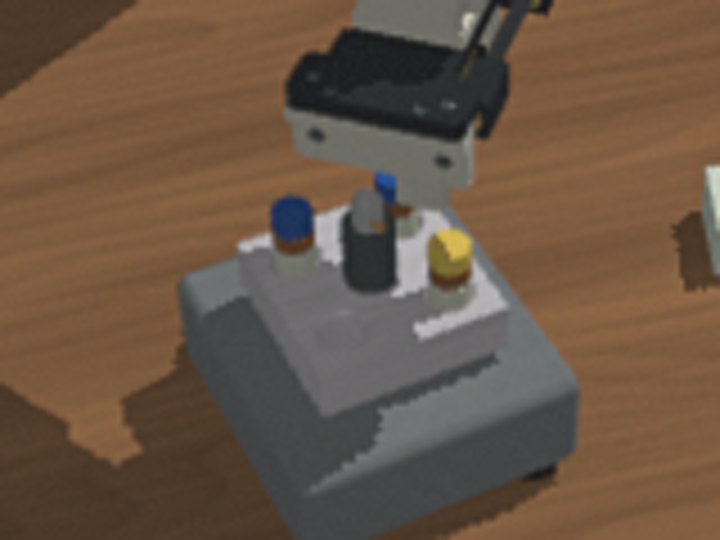

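Emit:
{"op": "servo_tool", "data": {"grip": [-0.5,-0.5,-0.5,-0.5,-0.5,-0.5,-0.5,-0.5,-0.5,-0.5], "translation": [[-0.026,0.033,0],[-0.052,0.065,0],[-0.078,0.097,0],[-0.104,0.13,0.01],[-0.13,0.162,0.03],[-0.156,0.194,0.05],[-0.1765,0.22,0.0705],[-0.1765,0.22,0.0705],[-0.1765,0.22,0.0705],[-0.1765,0.22,0.0705]], "turn": [-0.06,-0.12,-0.18,-0.24,-0.3,-0.36,-0.3805,-0.3805,-0.3805,-0.3805]}}

```text
time_s: 7.3
tcp_pos: [0.4899, 0.2802, 0.129]
eef_rot: [180.0, -0.1, -102.7]
contact_force: [0.0, -0.0, 0.6]
gripper_width: 0.0659
```

```bash
python3 wy.py w2
```

```text
[0.4899 0.2802 0.129 ] [ 1.7996e+02 -8.0000e-02 -1.0272e+02] [ 0.  -0.   0.6] 0.06586920770009409
[313. 216.] 843 zt 0.0692 [0.4905 0.2785 0.0682] [490.6 278.8] 10.7
[169. 279.] 754 zt 0.2165 [0.5181 0.2446 0.2151] [518.2 244.7] 6.3
[461. 279.] 755 zt 0.2165 [0.4479 0.2605 0.2153] [448.1 260.8] 6.3
[312. 298.] 82 zt 0.2114 [0.4846 0.2564 0.2111] [484.6 256.5] 2.5
[433. 327.] 3740 zt 0.2243 [0.4619 0.2633 0.2229] [460.4 264.2] 42.7
```

View pics/w2.png

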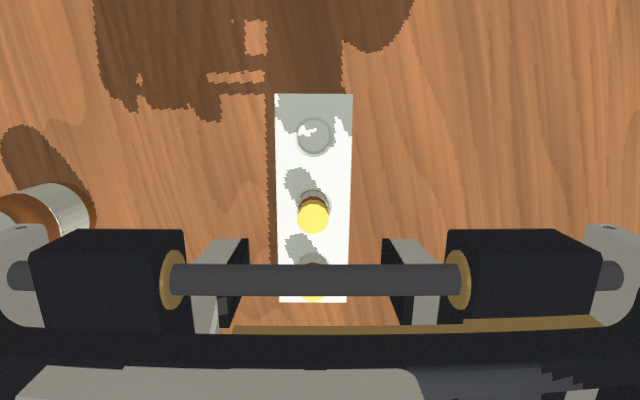

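Middle vial (313,216) is centred between the fingers; descend 0.088 to TCP z 0.042 and close.

Emit:
{"op": "servo_tool", "data": {"grip": [-0.5,-0.5,-0.5,0,1,1,1,1,1,1], "translation": [[0,0,0.04],[0,0,0.075],[0,0,0.088],[0,0,0.088],[0,0,0.088],[0,0,0.088],[0,0,0.088],[0,0,0.088],[0,0,0.088],[0,0,0.088]], "turn": [0,0,0,0,0,0,0,0,0,0]}}

```text
time_s: 8.18
tcp_pos: [0.4906, 0.2806, 0.0424]
eef_rot: [-180.0, 0.1, -102.8]
contact_force: [1.0, -0.0, 0.4]
gripper_width: 0.0246
```

Emit:
{"op": "servo_tool", "data": {"grip": [1,1,1,1], "translation": [[0,0,0],[0,0,0],[0,0,0],[0,0,0]], "turn": [0,0,0,0]}}

```text
time_s: 8.52
tcp_pos: [0.4906, 0.2806, 0.0421]
eef_rot: [-180.0, 0.0, -102.8]
contact_force: [-1.1, -0.1, 5.5]
gripper_width: 0.0213
```

```bash
python3 mv.py .4911 .2795 .042 -102.8 .4911 .2795 .23 -102.8 .57 .08 .25 -70 .58 -.0 .25 -50;python3 mv.py .57 .08 .25 -70  .5823 -.0478 .19 -34.6
```

```text
[-0.0, 0.0, -0.188] turn -0.0 rows 4.5
[0.1771, -0.1211, -0.208] turn -0.5725 rows 7.2
[0.2529, -0.1486, -0.208] turn -0.9215 rows 8.6
[0.1243, 0.0322, 0.06] turn -0.6178 rows 4.9
```

Emit:
{"op": "servo_tool", "data": {"grip": [1,1,1,1,1,1,1,1,1,1], "translation": [[0,0,-0.035],[0,0,-0.07],[0,0,-0.11],[0,0,-0.15],[0,0,-0.188],[0.177,-0.121,-0.208],[0.177,-0.121,-0.208],[0.177,-0.121,-0.208],[0.177,-0.121,-0.208],[0.177,-0.121,-0.208]], "turn": [0,0,0,-0.08,-0.16,-0.26,-0.36,-0.46,-0.56,-0.5725]}}

```text
time_s: 9.35
tcp_pos: [0.5667, 0.0857, 0.2491]
eef_rot: [-180.0, 0.0, -69.6]
contact_force: [0.7, -0.1, -0.3]
gripper_width: 0.0219
```

Emit:
{"op": "servo_tool", "data": {"grip": [1,1,1,1,1,1,1,1,1], "translation": [[0.124,0.032,0],[0.124,0.032,0],[0.124,0.032,0],[0.124,0.032,0],[0.124,0.032,0.02],[0.124,0.032,0.06],[0.1243,0.032,0.06],[0.1243,0.032,0.06],[0.1243,0.032,0.06]], "turn": [-0.12,-0.24,-0.36,-0.48,-0.6,-0.618,-0.618,-0.618,-0.618]}}

```text
time_s: 10.1
tcp_pos: [0.5798, -0.0404, 0.1902]
eef_rot: [180.0, -0.1, -34.6]
contact_force: [0.8, 0.2, 0.1]
gripper_width: 0.0215
```

```bash
python3 chk.py c
```

```text
10.1 [ 0.5798 -0.0404  0.1902] [ 1.7998e+02 -5.0000e-02 -3.4600e+01] [0.8 0.2 0.1] 0.0215
```

View pics/cw.png

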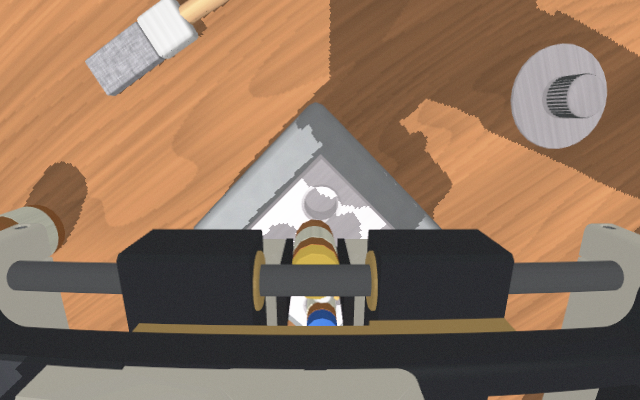

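Emit:
{"op": "servo_tool", "data": {"grip": [1,1,1,1], "translation": [[0.006,0.0045,0],[0.006,0.0045,0],[0.006,0.0045,0],[0.006,0.0045,0]], "turn": [0,0,0,0]}}

```text
time_s: 10.53
tcp_pos: [0.5817, -0.0476, 0.1894]
eef_rot: [-180.0, -0.0, -34.6]
contact_force: [0.8, -0.7, 0.2]
gripper_width: 0.0213
```

```bash
python3 chk.py d
python3 - <<'E'
from h import *
c=calibration("wrist")
p=cv2.imread("pics/dw.png")
print(proj(c,[[.5823,-.0478,.088],[.5823,-.0478,.112],[.5485,-.0246,.1685]]))
a=np.linspace(0,6.28,40)
for rr,z in((.0125,.088),(.0125,.112)):
  q=proj(c,np.c_[.5823+rr*np.cos(a),-.0478+rr*np.sin(a),a*0+z])
  cv2.polylines(p,[np.int32(q)],True,(0,0,255),1)
cv2.imwrite("pics/dz.png",cv2.resize(p[160:330,220:420],None,fx=4,fy=3.5))
E
```

```text
10.5333 [ 0.5817 -0.0476  0.1894] [-1.7997e+02 -3.0000e-02 -3.4590e+01] [ 0.8 -0.7  0.2] 0.0213
[[314.42766651 202.70028622]
 [314.39018247 211.04549176]
 [314.46720868 303.69045239]]
```

View pics/dz.png

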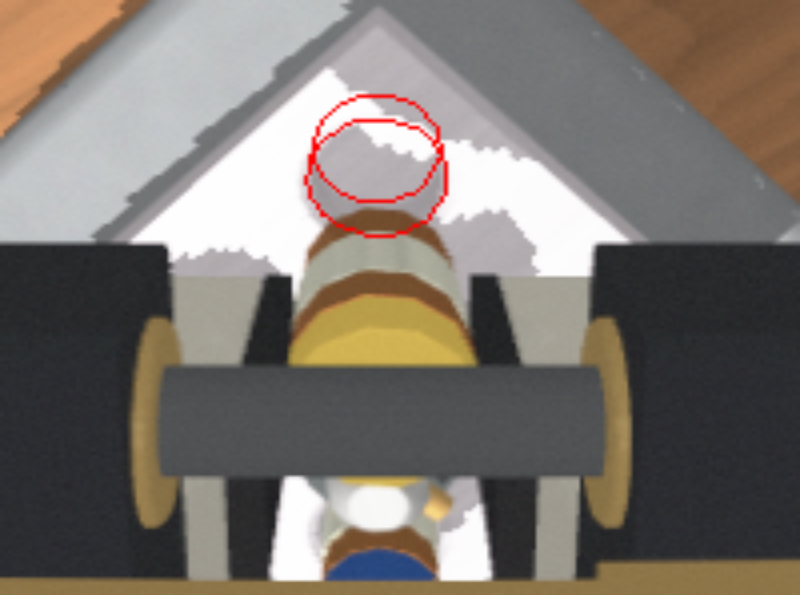

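Emit:
{"op": "servo_tool", "data": {"grip": [1,1,1,1,1,1,1], "translation": [[0,0,0.02],[0,0,0.037],[0,0,0.046],[0,0,0.055],[0,0,0.064],[0,0,0.069],[0,0,0.069]], "turn": [0,0,0,0,0,0,0]}}

```text
time_s: 11.22
tcp_pos: [0.5815, -0.0476, 0.1196]
eef_rot: [180.0, 0.0, -34.5]
contact_force: [-1.4, 0.0, 5.1]
gripper_width: 0.0212
```

Emit:
{"op": "servo_tool", "data": {"grip": [0,0,0,0,0,0,-0.3,-0.6,-0.9], "translation": [[0,0,0],[0,0,0],[0,0,0],[0,0,0],[0,0,0],[0,0,-0.03],[0,0,-0.065],[0,0,-0.09],[0,0,-0.09]], "turn": [0,0,0,0,0,0,0,0,0]}}

```text
time_s: 11.97
tcp_pos: [0.5845, -0.0475, 0.2162]
eef_rot: [-179.7, -0.4, -34.5]
contact_force: [0.2, -0.6, 0.7]
gripper_width: 0.0585
```

```bash
python3 chk.py e; python3 mv.py .582 -.0478 .21 -34.6 .5118 -.2930 .14 -60
```

```text
11.9667 [ 0.5845 -0.0475  0.2162] [-179.68   -0.42  -34.52] [ 0.2 -0.6  0.7] 0.0585
[0.0815, 0.2417, 0.07] turn 0.4433 rows 6.3
```

View pics/ew.png

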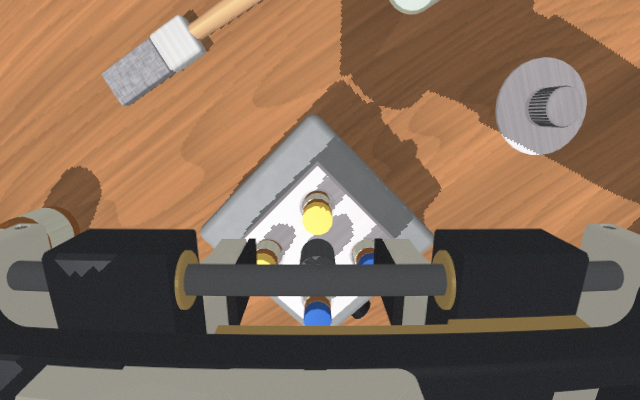

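View pics/es.png

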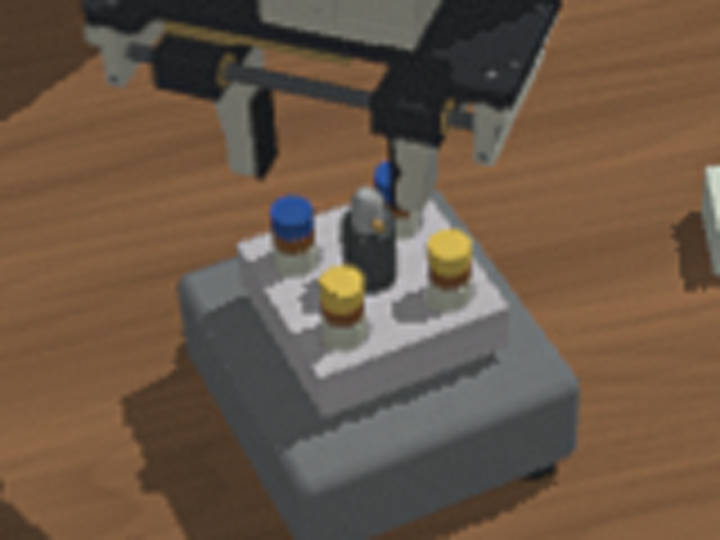

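Emit:
{"op": "servo_tool", "data": {"grip": [-1,-1,-1,-1,-1,-1,-1,-1,-1,-1], "translation": [[0.013,0.039,0],[0.026,0.077,0],[0.039,0.116,0],[0.052,0.155,0],[0.065,0.193,0.03],[0.0815,0.2417,0.06],[0.0815,0.2417,0.07],[0.0815,0.2417,0.07],[0.0815,0.2417,0.07],[0.0815,0.2417,0.07]], "turn": [0.08,0.16,0.24,0.32,0.4,0.4433,0.4433,0.4433,0.4433,0.4433]}}

```text
time_s: 12.9
tcp_pos: [0.5113, -0.2928, 0.1395]
eef_rot: [179.9, 0.0, -60.0]
contact_force: [0.2, -0.0, 0.4]
gripper_width: 0.088
```

Run:
```python
from h import *
s=r.get_state();print(s['tcp_pos'].round(4),s['eef_rot'].round(2),s['gripper_width'])
c=calibration("wrist");p,d=capture("wrist");X=cloud(c,d);cv2.imwrite("pics/f.png",p)
print('proj hub',proj(c,[.5118,-.293,.042]))
for n,a,b in(("hubtop",.039,.046),("plate",.002,.007)):
    m=(X[...,2]>a)&(X[...,2]<b)&(np.hypot(X[...,0]-.512,X[...,1]+.293)<.07)
    for ce,st,l in comps(m,150):
        q=cv2.minEnclosingCircle(X[l][:,:2].astype(np.float32)*1000);print(n,ce.round(0),st[4],X[l].mean(0).round(4),np.round(q[0],1),round(q[1],1))
```

```text
[ 0.5113 -0.2928  0.1395] [ 1.7995e+02  4.0000e-02 -5.9990e+01] 0.08801589110373867
proj hub [[313.80762523 204.44625891]]
hubtop [315. 199.] 1904 [ 0.5129 -0.2969  0.0421] [ 512.7 -296.3] 20.1
plate [315. 185.] 8346 [ 0.5142 -0.2995  0.0043] [ 512.7 -295.7] 52.7
```

View pics/f.png

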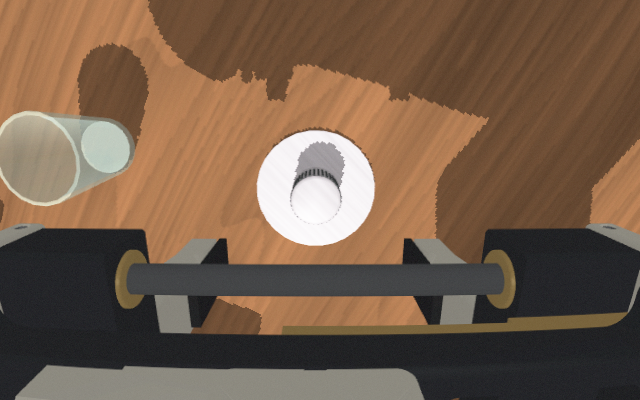

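Emit:
{"op": "servo_tool", "data": {"grip": [-1,-1,-1,-1,-1,1,1,1,1,1], "translation": [[0.003,0,0.04],[0.003,0,0.08],[0.003,0,0.11],[0.003,0,0.128],[0.003,0,0.128],[0.003,0,0.128],[0.003,0,0.128],[0.003,0,0.128],[0.003,0,0.128],[0.003,0,0.128]], "turn": [0,0,0,0,0,0,0,0,0,0], "newtons": 35}}

```text
time_s: 13.78
tcp_pos: [0.5139, -0.2955, 0.0134]
eef_rot: [-179.9, -0.1, -60.0]
contact_force: [0.6, 0.1, -1.2]
gripper_width: 0.0596
```

Emit:
{"op": "servo_tool", "data": {"grip": [1,1,1,1,1,1], "translation": [[0,0,0],[0,0,0],[0,0,0],[0,0,0],[0,0,0],[0,0,0]], "turn": [0,0,0,0,0,0]}}

```text
time_s: 14.28
tcp_pos: [0.513, -0.2955, 0.0122]
eef_rot: [180.0, -0.0, -60.0]
contact_force: [-1.7, 0.6, 4.9]
gripper_width: 0.0397
```

```bash
python3 mv.py .5127 -.2956 .012 -60 .5127 -.2956 .22 -60 .5485 -.0246 .22 -60; python3 mv.py .5127 -.2956 .22 -60  .5485 -.0246 .22 -80
```

```text
[0.0, -0.0, -0.208] turn -0.0 rows 5.0
[-0.2168, -0.1665, -0.208] turn -0.0 rows 8.2
[-0.2168, -0.1665, 0.0] turn 0.3491 rows 6.6
```

Emit:
{"op": "servo_tool", "data": {"grip": [1,1,1,1,1,1,1], "translation": [[0,0,-0.03],[0,0,-0.07],[0,0,-0.11],[0,0,-0.15],[0,0,-0.19],[0,0,-0.208],[0,0,-0.208]], "turn": [0,0,0,0,0,0,0]}}

```text
time_s: 14.87
tcp_pos: [0.5153, -0.2962, 0.2253]
eef_rot: [-179.7, -0.4, -59.9]
contact_force: [1.0, -0.0, -2.3]
gripper_width: 0.0395
```

Emit:
{"op": "servo_tool", "data": {"grip": [1,1,1,1,1,1,1,1,1,1], "translation": [[-0.03,-0.023,0],[-0.06,-0.046,0],[-0.09,-0.069,0],[-0.12,-0.092,0],[-0.15,-0.115,0],[-0.18,-0.138,0],[-0.205,-0.157,0],[-0.217,-0.1665,0],[-0.217,-0.1665,0],[-0.217,-0.1665,0]], "turn": [0.05,0.1,0.15,0.2,0.25,0.3,0.349,0.349,0.349,0.349]}}

```text
time_s: 15.7
tcp_pos: [0.548, -0.0232, 0.2186]
eef_rot: [179.9, 0.0, -79.8]
contact_force: [-0.6, 0.6, -1.8]
gripper_width: 0.0394
```

```bash
python3 chk.py g
```

```text
15.7 [ 0.548  -0.0232  0.2186] [ 1.7989e+02  1.0000e-02 -7.9850e+01] [-0.6  0.6 -1.8] 0.0394
```

View pics/gs.png

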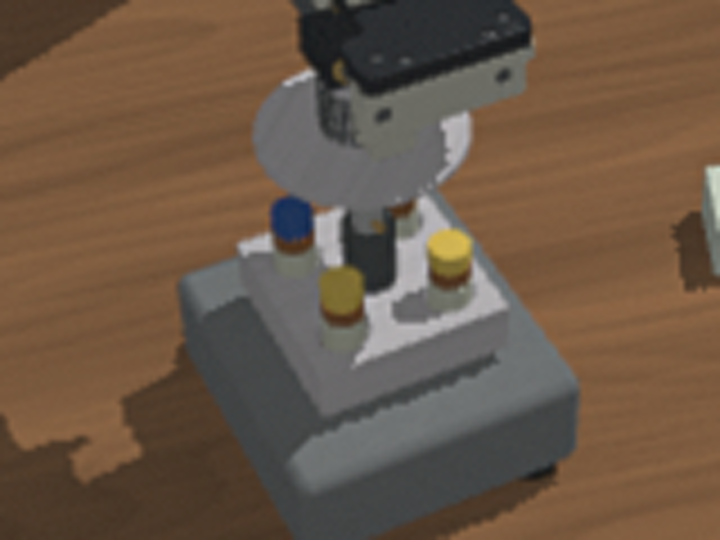

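View pics/gw.png

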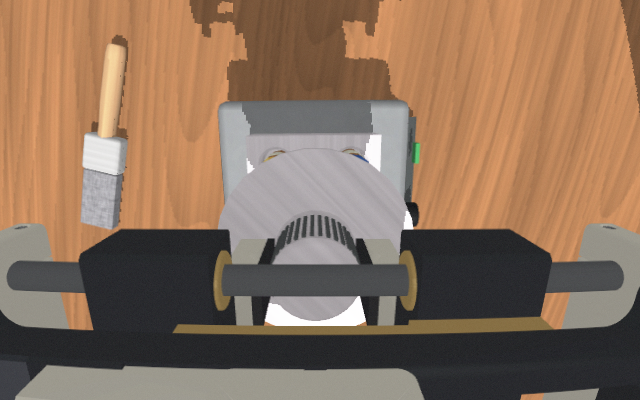

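Run:
```python
from h import *
for n in("wrist","top"):
    c=calibration(n);p,d=capture(n);X=cloud(c,d)
    R=np.hypot(X[...,0]-.5485,X[...,1]+.0246)
    for nm,a,b in(("plate",.203,.218),("hub",.243,.255)):
        m=(X[...,2]>a)&(X[...,2]<b)&(R<.058)&(d>0)
        if m.sum()<30: continue
        P=X[m];q=cv2.minEnclosingCircle(P[:,:2].astype(np.float32)*1000);print(n,nm,m.sum(),np.median(P[:,2]),P[:,:2].min(0),P[:,:2].max(0),np.round(q[0],1),round(q[1],1))
s=r.get_state();print(s['tcp_pos'],s['moment'])
```

```text
wrist plate 13976 0.21111599375911883 [ 0.49972897 -0.07713888] [0.59897684 0.02478586] [547.6 -24.9] 52.3
wrist hub 4212 0.2487074940226985 [ 0.51394347 -0.04560472] [ 0.58442111 -0.00538293] [549.2 -34.9] 35.8
[ 0.54817127 -0.02499912  0.21943878] [0.06840477 0.09572082 0.0179506 ]
```

Emit:
{"op": "servo_tool", "data": {"grip": [1,1,1,1,1,1,1,1,1], "translation": [[0,-0.0005,0.015],[0,-0.0005,0.03],[0,-0.0005,0.036],[0,-0.0005,0.041],[0,-0.0005,0.045],[0,-0.0005,0.048],[0,-0.0005,0.05],[0,-0.0005,0.0515],[0,-0.0005,0.0515]], "turn": [0,0,0,0,0,0,0,0,0]}}

```text
time_s: 16.65
tcp_pos: [0.5493, -0.0242, 0.169]
eef_rot: [-180.0, -0.0, -79.9]
contact_force: [-1.4, -0.2, 2.8]
gripper_width: 0.0397
```

```bash
python3 -c "
from h import *
s=r.get_state();print(s['tcp_pos'],s['contact_force'],s['moment'])"
```

```text
[ 0.54934684 -0.02415548  0.16901136] [-1.35214413 -0.21555511  2.75131151] [-0.11315943  0.63842942  0.01399044]
```

Emit:
{"op": "servo_tool", "data": {"grip": [1,1,1,1,1,1], "translation": [[0,0,0.0015],[0,0,0.0015],[0,0,0.0015],[0,0,0.0015],[0,0,0.0015],[0,0,0.0015]], "turn": [0,0.05,0.1,0.15,0.2,0.2]}}

```text
time_s: 17.15
tcp_pos: [0.5497, -0.0241, 0.1679]
eef_rot: [-179.9, -0.0, -91.5]
contact_force: [-1.2, -1.0, 3.7]
gripper_width: 0.0398
```

```bash
cat > s.py <<'E'
from h import *
s=r.get_state();print(s['tcp_pos'].round(4),s['eef_rot'][2].round(2),s['contact_force'].round(1),s['moment'].round(3),s['joints'][5].round(1))
E
python3 s.py
```

```text
[ 0.5497 -0.0241  0.1679] -91.53 [-1.2 -1.   3.7] [-0.231  0.202 -0.027] -19.5
```

```bash
python3 -c "
from h import *
print(r.get_state()['joints'].round(1))"
```

```text
[ 17.9  11.5 -20.1   0.  -58.3 -19.5]
```

Emit:
{"op": "servo_tool", "data": {"grip": [1,1,1,1,1,1], "translation": [[0,0,0],[0,0,0],[0,0,0],[0,0,0],[0,0,0],[0,0,0]], "turn": [0.05,0.1,0.15,0.2,0.25,0.25]}}

```text
time_s: 17.65
tcp_pos: [0.5498, -0.024, 0.1677]
eef_rot: [-179.9, 0.0, -105.8]
contact_force: [0.1, 0.3, 4.3]
gripper_width: 0.0398
```

```bash
python3 s.py
```

```text
[ 0.5498 -0.024   0.1677] -105.76 [0.1 0.3 4.3] [ 0.007  0.044 -0.051] -33.7
```

Emit:
{"op": "servo_tool", "data": {"grip": [1,1,1,1,1,1], "translation": [[0,0,0],[0,0,0],[0,0,0],[0,0,0],[0,0,0],[0,0,0]], "turn": [0.05,0.1,0.15,0.2,0.25,0.25]}}

```text
time_s: 18.15
tcp_pos: [0.5497, -0.0239, 0.1676]
eef_rot: [-179.9, 0.1, -120.0]
contact_force: [1.3, 0.3, 4.8]
gripper_width: 0.0399
```

```bash
python3 s.py
```

```text
[ 0.5497 -0.0239  0.1676] -120.02 [1.3 0.3 4.8] [-0.078 -0.16  -0.02 ] -48.0
```

Emit:
{"op": "servo_tool", "data": {"grip": [1,1,1,1,1,1], "translation": [[0,0,0],[0,0,0],[0,0,0],[0,0,0],[0,0,0],[0,0,0]], "turn": [0.05,0.1,0.15,0.2,0.25,0.25]}}

```text
time_s: 18.65
tcp_pos: [0.5496, -0.0239, 0.1674]
eef_rot: [-180.0, 0.1, -134.3]
contact_force: [0.9, 0.4, 4.2]
gripper_width: 0.04
```

```bash
python3 s.py
```

```text
[ 0.5496 -0.0239  0.1674] -134.32 [0.9 0.4 4.2] [ 0.165 -0.277 -0.006] -62.2
```

Emit:
{"op": "servo_tool", "data": {"grip": [1,1,1,1,1,1], "translation": [[0,0,0],[0,0,0],[0,0,0],[0,0,0],[0,0,0],[0,0,0]], "turn": [0.05,0.1,0.15,0.2,0.25,0.25]}}

```text
time_s: 19.15
tcp_pos: [0.5483, -0.0241, 0.1661]
eef_rot: [179.9, -0.1, -148.6]
contact_force: [0.5, -0.5, -1.4]
gripper_width: 0.04
```

```bash
python3 s.py
```

```text
[ 0.5483 -0.0241  0.1661] -148.64 [ 0.5 -0.5 -1.4] [-0.046 -0.097  0.009] -76.5
```

Emit:
{"op": "servo_tool", "data": {"grip": [1,1,1,1,1], "translation": [[0,0,0.002],[0,0,0.004],[0,0,0.0055],[0,0,0.0065],[0,0,0.0065]], "turn": [0,0,0,0,0]}}

```text
time_s: 19.57
tcp_pos: [0.5487, -0.0241, 0.1603]
eef_rot: [180.0, -0.0, -148.7]
contact_force: [-0.8, 0.3, 3.6]
gripper_width: 0.0397
```

```bash
python3 s.py
```

```text
[ 0.5487 -0.0241  0.1603] -148.66 [-0.8  0.3  3.6] [0.202 0.796 0.002] -76.6
```

Emit:
{"op": "servo_tool", "data": {"grip": [1,1,1,1,1,1,1], "translation": [[0,0,0],[0,0,0.0015],[0,0,0.003],[0,0,0.0045],[0,0,0.006],[0,0,0.007],[0,0,0.007]], "turn": [0,0,0,0,0,0,0], "newtons": 55}}

```text
time_s: 20.15
tcp_pos: [0.5492, -0.0241, 0.1546]
eef_rot: [-180.0, 0.0, -148.7]
contact_force: [-5.0, 1.8, 10.8]
gripper_width: 0.0395
```

```bash
python3 s.py
cat > fin.py <<'E'
from h import *
import sys
for n in("scene","wrist","top"):
    c=calibration(n);p,d=capture(n);X=cloud(c,d)
    R=np.hypot(X[...,0]-.5485,X[...,1]+.0246)
    m=(X[...,2]>.13)&(X[...,2]<.17)&(R<.05)&(R>.024)&(d>0)
    P=X[m]
    if m.sum()>50:
        A=np.c_[P[:,0]-.5485,P[:,1]+.0246,np.ones(len(P))];k=np.linalg.lstsq(A,P[:,2],rcond=None)[0];res=P[:,2]-A@k;g=abs(res)<.003;k=np.linalg.lstsq(A[g],P[g,2],rcond=None)[0]
        print(n,'plate',m.sum(),np.median(P[:,2]).round(4),'z0',k[2].round(4),'tilt',k[:2].round(4))
    mb=(X[...,2]>.095)&(X[...,2]<.118)&(R<.07)&(d>0);
    if mb.sum()>30:print(n,'block',mb.sum(),np.median(X[mb][:,2]).round(4))
    cv2.imwrite(f"pics/{sys.argv[1]}{n}.png",cv2.resize(p[130:250,220:380],None,fx=4.5,fy=4.5,interpolation=cv2.INTER_CUBIC) if n=="scene" else p)
E
python3 fin.py k
```

```text
[ 0.5492 -0.0241  0.1546] -148.68 [-5.   1.8 10.8] [0.367 1.996 0.02 ] -76.6
scene plate 555 0.1458 z0 0.1468 tilt [-0.0235 -0.0196]
scene block 754 0.105
wrist plate 12071 0.1469 z0 0.1468 tilt [-0.001  -0.0018]
wrist block 2933 0.1062
```

View pics/kscene.png

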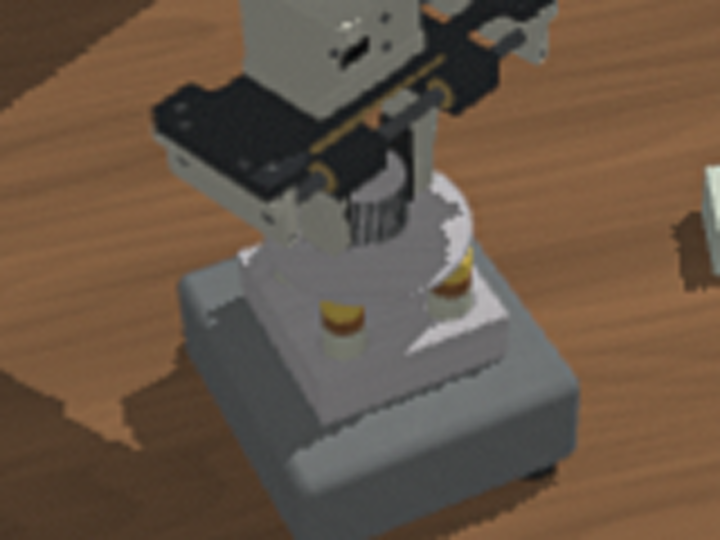

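View pics/kwrist.png

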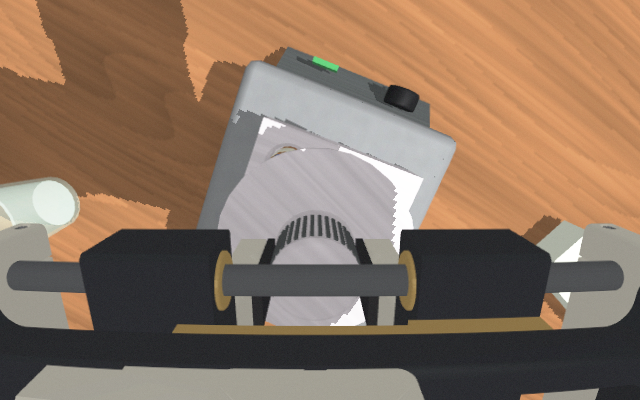

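Emit:
{"op": "servo_tool", "data": {"grip": [1,1,1,1], "translation": [[0.0004,0.0003,0.0005],[0.0004,0.0003,0.001],[0.0004,0.0003,0.001],[0.0004,0.0003,0.001]], "turn": [0,0,0,0]}}

```text
time_s: 20.63
tcp_pos: [0.5493, -0.0241, 0.1545]
eef_rot: [-179.9, 0.1, -148.7]
contact_force: [-6.5, 1.1, 17.1]
gripper_width: 0.0395
```

```bash
python3 s.py; python3 fin.py l
```

```text
[ 0.5493 -0.0241  0.1545] -148.66 [-6.5  1.1 17.1] [ 0.465  2.534 -0.044] -76.6
scene plate 550 0.1459 z0 0.1468 tilt [-0.0216 -0.0171]
scene block 739 0.1049
wrist plate 12075 0.1468 z0 0.1468 tilt [-0.0007 -0.0021]
wrist block 2952 0.1062
```

Run:
```python
from h import *
p,d=capture("scene");cv2.imwrite("pics/end.png",p)
```

```text
(no output)
```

View pics/end.png

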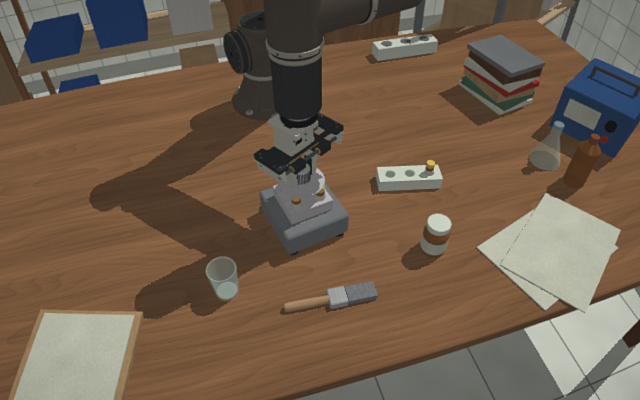

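The third vial is still in the rack at (430,166). The beaker at (222,278), the jar at (436,234) and the brush at (330,298) are where they started, and the cover is held down on the mixer. I'm handing in.

```bash
python3 -c "
from plant import order
print(order.close_job())"; python3 s.py
```

```text
the job is handed in; nothing more can be done
None
the job is handed in; nothing more can be done
```

The mixer is balanced and started, and I handed the job in at about 21 s with the arm still gripping the hub and holding it down.

- **Vials:** I put two yellow-capped balance vials from the rack into the two empty pockets, pocket0 and pocket1. Pictures showed both standing upright. The third balance vial is still in the rack and the blue-capped samples stayed in their pockets.
- **Cover:** I set it on the spigot and turned it about 65–70° while pressing lightly. The force then dropped off, which showed the keyways had gone over the pin. It came down to the expected home height.
- **Push:** I held it down with about 17 N at the last reading. The block face read about 106 mm and the plate top about 147 mm, matching the full 6 mm of travel. The last 6 N of push did not lower it further, so it is on the bottom stop.
- **Bystanders:** The beaker, jar and brush look unmoved in the final picture.

**Checks that disagreed:**
- The scene camera's plate fit gave about 1.6° of tilt, while the wrist camera gave about 0.1°. I trusted the wrist view because the scene camera saw only a small part of the plate, partly hidden.
- A sideways force of about 6.5 N remained while pushing. A 0.5 mm correction did not remove it.

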